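# Slide the ball dish from its rack and turn its lip to the mug side

## Robot

A 6-joint arm with a two-finger parallel gripper is mounted at the origin on the work surface. World frame = base frame: x ahead of the robot, y to its left, z up, the work surface at z = 0. Lengths are in m, angles in rad, forces in N, time in s.
With the tool pointing down it reaches from about 0.35 to 0.95 m from the base axis. Payload 17.4 kg.
Tool frame: the origin (TCP) lies at the very end of the fingers, on their centre line; the grasp point (between the pads) lies 19 mm behind it; x points along the fingers, y is the direction in which the jaws open and shut, and the axes are right-handed (so a half turn about x gives the same grasp; the last joint's range is limited). The gripper opens to 93 mm and grips with 3 to 60 N. Pads are 15 mm wide; open, the fingers measure 128 mm over their backs; the gripper's body (75 mm by 188 mm) begins 65 mm behind the grasp point.
Start: joints at [1.258, 0.116, 1.442, -0, 1.584, -0.038], TCP at [0.183, 0.65, 0.219] pointing down, gripper open.
Joint ranges: [-2.83, 2.83], [-0.83, 2.19], [0.07, 2.5], [-1.14, 4.28], [0.01, 3], [-2.97, 2.97]. Speed limits (rad/s): [1.89, 1.89, 2.22, 3.14, 3.14, 3.14].

## Interface

Orientations are given as a unit quaternion [w, x, y, z].
In Python, from station import readout, viewer, env gives the robot as it stands.
- The arm moves only by the tool carry_out, never from a script. Its argument "commands" is a list of rows, each a list of 2 entries, a list of its own where there are three numbers: the shift along the tool's x, y, z in cm, then the turn, a rotation vector about the tool's x, y, z in rad. In form: [[[tx, ty, tz], [rx, ry, rz]], ...]. A call has 1 to 12 rows; each row is the pose to reach, as a shift and turn from the pose commanded when the call began, along the tool's axes at that moment; what a row does not reach only later rows make up. A row lasts 1/10 s, in which the tool goes at most 50 mm and 8.59 degrees, less where a joint would pass 70% of its speed; a pose out of reach is approached as far as the arm can. A call with a gripper value outside its range is refused whole. "hand" is the opening in per cent of the stroke, from 0 (shut) to 100 (fully open), set as the call begins (left out, the last holds). The fingers move at their own pace and stop on an object; the grip force is fixed at half the most. Time passes only in rows, so rows that repeat a pose let the fingers close. It gives the time, the measured TCP pose, the force and the opening at its end, in the units of the state.
- readout.get_state(): the state, without advancing time (a new reading comes with each control period).
- viewer.snapshot(name): name is "scene" or "top" or "wrist"; returns (picture, depth): 420x560x3 uint8, red, green, blue; 420x560 float32, m along the optical axis (not along the pixel's ray), 0 where there is no reading.
- viewer.get_calibration(name): a dict with "vfov" (degrees; the focal length in pixels is half the picture's height over the tangent of half this angle, whatever the lens; pixels are square), "cx", "cy" (the principal point, pixels), "R" (3x3) and "t" (3): a world point X has camera coordinates R X + t; the wrist camera has in their place "tool_from_camera" (4x4, takes a point from camera to tool coordinates, whose origin is the TCP and whose axes are the tool frame's). Camera axes: x right, y down, z forward; pixel columns grow to the right and rows downward; lengths in m; the calibration is good to about 2 mm. The wrist camera is an equidistant fisheye: a pixel r from the principal point sees the ray r / f radians off the axis. A picture is of the moment at which its call begins: read the wrist's pose just before it. get_calibration takes no time and is no camera call.
- env.finish_job(): hands the job in, once; it reports no verdict.
The state is a dict: "clock": time; "joint_pos": joint angles; "dq": joint speeds; "tau": joint torques, N m; "position": TCP position; "orientation": TCP orientation; "force": force on the tool from outside, world axes, zero at the start; "ft_torque": the same for the moment, N m; "width": finger opening in m.
Only numpy, scipy, OpenCV 4.12 (cv2) and the standard library are available. Lean on these libraries where they do the work, as an engineer would, in place of code of your own. Each camera call takes 0.05 s, during which the arm holds its last target. There are 200 camera calls.

## Task

Take the dished plate by its carrying bow, slide it along the bench out of its lipped rack with the loose bearing ball resting in the middle, and only when it is clear of the rack lift it straight up without turning it. Then, in the air, turn it a quarter turn so that its pouring lip points squarely out to the side of the rack where the white mug stands, keeping the plate level and the ball centred all the time. Finish still holding it, level and still, about 10 cm clear of the bench and of everything else; leave the mug and the turntable's things alone, and do not force the plate against the rack.

Things in the scene. Friction and masses are not known exactly. Their poses are not given: they have to be found in the camera images.
- dish: Dished plate, loose, about 0.35 kg: a square black plastic slide plate 120 x 120 x 5 mm lying on the bench and on it a shallow round white ceramic dish, rim 108 mm across and 20 mm above the origin, sides rising at 17 degrees from a small flat middle. A carrying bow spans it along y. Its lip is on the -x side. Origin: centre of the square plate's underside; z up. Starts in the rack, axes parallel to the rack's.
- dish_grip (a point): Middle of the bow's bar, 102 mm straight above the dish's origin. The bar is wooden, straight, along the dish's y axis, 114 mm long, 14 mm wide (x), 20 mm high, on two thin posts at y = +-55 mm. Pinch it from above across its 14 mm, at its middle (the ball's top is 57 mm below the bar's underside).
- dish_lip (a point): Outer end of the pouring lip, a channel 30 mm wide that sticks out of the dish's rim: 84 mm from the dish's middle on its -x side, 20 mm above its origin.
- dock: Rack, wooden, fixed, yawed: two rails along its x axis (x -50 to +65 mm), inner faces at y = +-64 mm, with lips (9 to 14 mm above the bench) reaching in to y = +-52 mm over the square plate's edges, so it cannot be lifted inside (4 mm play up and sideways). Back stop at x = +65 mm, no floor. The plate starts with its origin at x = -20 to +2 mm. Origin: on the bench, midway between the rails.
- dock_mouth (a point): Middle of the rack's open end (facing the robot), on the bench, at x = -50 mm of the rack. The plate slides out this way, to the rack's -x, and is clear of the rails when its origin is more than 60 mm beyond this point.
- ball_center (a point): Centre of the loose steel bearing ball, 28 mm in diameter, 90 g, resting in the middle of the dish (its centre 21 mm above the dish's origin). It rolls freely.
- mug: White ceramic mug, loose, 80 mm across, 92 mm high, a handle on its side, standing on the bench on one side of the rack (+y or -y side, changes), 0.2 to 0.5 m from it. Origin: centre of its underside. To be left alone.
- turntable: Plastic turntable, 250 mm across, top 22 mm above the bench, on the other side of the rack from the mug. Origin: on the bench at its axis. To be left alone.
- case: Mouthguard case, a rounded box 75 x 85 x 24 mm lying loose on the turntable; origin under its centre. Leave alone.
- grip_ring: Chrome grip ring, 68 mm across, 12 mm high, loose on the turntable; origin under its centre. Leave alone.
- carabiner: Aluminium carabiner, 90 x 50 x 10 mm, loose on the turntable; origin under its centre. Leave alone.
Things that resemble listed ones, but are neither listed nor needed, are in the scene too. What is shaped like the dish but orange is not meant. Of the things like the dock, leave any that is pink; of the rest the larger one is meant.

How it is judged:
By the outcome, as a careful person would: the job done as asked, in the order asked, and still so for the second after the job is handed in, while the arm keeps its last pose, push and grip.
It also fails if it takes over 51 s, if anything falls off the work surface, if the arm or the gripper's body presses on something with over 40 N, if the wrist force passes 120 N, or if a joint passes its speed limit or range.

## Working session

There is one attempt and no reset: what is moved stays moved. The work goes in short steps, Python scripts to look and compute and a tool call to move; the robot and the scene stay as the last step left them, time stands still between calls to the robot, and variables do not carry over. Pictures are saved under pics/ and viewed, about 8 in all and at most 12, crops included, and the job is handed in when it is done.

Besides the shell and the picture viewer there is one more tool, called after ">>>" as name(argument=value, ...), one argument or row to a line, values as JSON. carry_out: Moves the arm, as the interface text tells. Its arguments: {"type":"object","properties":{"commands":{"type":"array","items":{"type":"array"}},"hand":{"type":"number"}},"required":["commands"]}

```bash
mkdir -p pics; ls
python3 - <<'E'
from station import readout, viewer
import cv2, numpy as np
s=readout.get_state(); print({k:np.round(v,3).tolist() for k,v in s.items()})
for n in("scene","top"):
    im,d=viewer.snapshot(n); cv2.imwrite(f"pics/{n}0.png",im[:,:,::-1]); np.savez(f"pics/{n}0.npz",im=im,d=d)
    c=viewer.get_calibration(n); print(n,{k:np.round(v,4).tolist() for k,v in c.items()})
E
```

```text
pics
{'clock': 0.0, 'joint_pos': [1.258, 0.117, 1.442, -0.0, 1.584, -0.038], 'dq': [0.0, 0.001, -0.001, 0.002, -0.0, -0.002], 'tau': [0.003, -72.123, -62.264, 0.078, 0.023, -0.0], 'position': [0.183, 0.649, 0.218], 'orientation': [0.7, 0.096, 0.701, -0.097], 'force': [0.757, 0.635, 0.78], 'ft_torque': [0.037, 0.029, -0.024], 'width': 0.093}
scene {'vfov': 43.3419, 'cx': 275.0852, 'cy': 209.3623, 'R': [[0.8143, 0.5804, 0.0106], [0.4839, -0.6686, -0.5646], [-0.3207, 0.4649, -0.8253]], 't': [-0.4787, -0.226, 1.6247]}
top {'vfov': 50.4193, 'cx': 280.8009, 'cy': 212.8634, 'R': [[0.013, -0.9997, -0.0186], [-0.9802, -0.0091, -0.198], [0.1977, 0.0208, -0.98]], 't': [0.0054, 0.6031, 1.163]}
```

View pics/scene0.png

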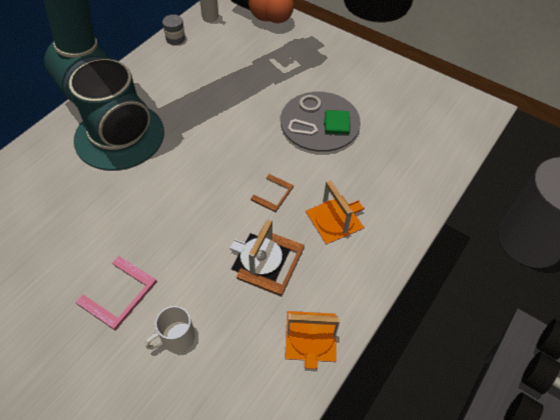

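View pics/top0.png

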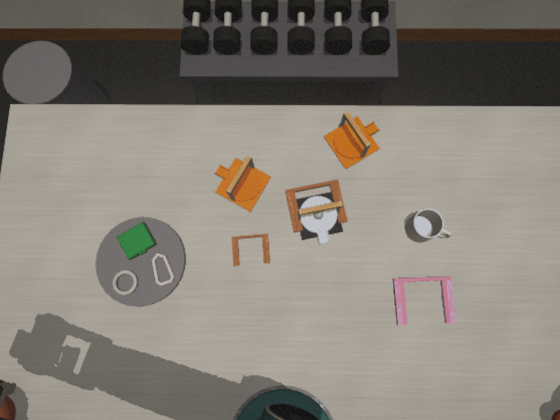

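The white dish is at top (320,213) / scene (262,258). It sits in the larger brown rack, at top (316,205). The decoys are the small brown rack at top (251,250), the pink rack at (425,300), and two orange dishes at (243,183) and (352,141). The mug is at top (428,224), on the -y side, and the turntable is on the +y side. Next I'll measure from both depth views.

```bash
cat > h.py <<'E'
import numpy as np, cv2
from station import viewer, readout
def cloud(n,im,d):
    c=viewer.get_calibration(n); f=im.shape[0]/2/np.tan(np.radians(c["vfov"])/2)
    v,u=np.mgrid[:im.shape[0],:im.shape[1]]
    P=np.stack([(u-c["cx"])/f*d,(v-c["cy"])/f*d,d],-1)
    X=(P-np.array(c["t"]))@np.array(c["R"]); X[d<=0]=np.nan
    return X
def rect(xy): # centre,size,angle
    return cv2.minAreaRect(xy.astype(np.float32))
E
python3 - <<'E'
from h import *
for n,box,mug in(("top",(175,250,280,352),(200,245,405,455)),("scene",(215,298,225,308),(300,355,145,200))):
    z=np.load(f"pics/{n}0.npz"); im,d=z["im"],z["d"]; X=cloud(n,im,d)
    a,b,c,e=box; Q=X[a:b,c:e].reshape(-1,3); C=im[a:b,c:e].reshape(-1,3).astype(float)
    hsv=cv2.cvtColor(im,cv2.COLOR_RGB2HSV)[a:b,c:e].reshape(-1,3)
    g=np.isfinite(Q).all(1)
    bar=g&(Q[:,2]>.095)&(Q[:,2]<.13)
    B=Q[bar]; print(n,"bar n",bar.sum(),"mean",B.mean(0).round(4),"zmax pct",np.percentile(B[:,2],[50,95]).round(4)); print("  rect",rect(B[:,:2]))
    top=B[B[:,2]>np.percentile(B[:,2],50)-.004]; m=top.mean(0); w=np.linalg.svd(top[:,:2]-m[:2],full_matrices=False)[2][0]; print("  bar axis deg",np.degrees(np.arctan2(w[1],w[0])),m.round(4))
    br=g&(hsv[:,0]<18)&(hsv[:,1]>110)&(Q[:,2]>.004)&(Q[:,2]<.05)
    D=Q[br]; print(" rack n",br.sum(),"z",np.percentile(D[:,2],[5,50,95]).round(4),rect(D[:,:2])); np.save(f"pics/rack_{n}.npy",D)
    bl=g&(C.max(1)<60)&(Q[:,2]<.02); print(" black n",bl.sum(),rect(Q[bl][:,:2]),Q[bl][:,2].mean())
    ba=g&(Q[:,2]>.012)&(Q[:,2]<.045)&(hsv[:,1]<60)&(C.min(1)>90); W=Q[ba]; print(" white",ba.sum(),W.mean(0).round(4))
    a,b,c,e=mug; M=X[a:b,c:e].reshape(-1,3); M=M[np.isfinite(M).all(1)]; M=M[M[:,2]>.08]; print(" mug",M.mean(0).round(4),M.max(0).round(3),M.min(0).round(3))
    # obstacles
    h=cv2.cvtColor(im,cv2.COLOR_RGB2HSV); 
    z=np.load("pics/top0.npz")
im=np.load("pics/top0.npz")["im"]; cr=cv2.resize(im[160:280,220:380],None,fx=5,fy=5,interpolation=cv2.INTER_CUBIC); cv2.imwrite("pics/crop1.png",cr[:,:,::-1])
X=cloud("top",im,np.load("pics/top0.npz")["d"])
for nm,(v,u) in dict(smallrackL=(264,237),smallrackR=(262,267),orange1=(183,243),orange2=(141,352)).items(): print(nm,X[v,u].round(3))
E
```

```text
top bar n 275 mean [ 0.6081 -0.0904  0.1111] zmax pct [0.112  0.1158]
  rect ((0.6093568205833435, -0.09098502993583679), (0.014911136589944363, 0.11410952359437943), 12.597685813903809)
  bar axis deg -77.68250011585465 [ 0.6092 -0.0914  0.1126]
 rack n 768 z [0.0101 0.0151 0.0196] ((0.6362621188163757, -0.0859546884894371), (0.12388412654399872, 0.15475033223628998), 12.36663818359375)
 black n 159 ((0.6079620122909546, -0.09278061985969543), (0.1155923455953598, 0.1144646629691124), 12.197100639343262) 0.006407913442183247
 white 929 [ 0.5984 -0.0941  0.0194]
 mug [ 0.5739 -0.3791  0.0901] [ 0.614 -0.336  0.098] [ 0.535 -0.428  0.08 ]
scene bar n 303 mean [ 0.6114 -0.0956  0.1101] zmax pct [0.1115 0.1155]
  rect ((0.6097288131713867, -0.09234850108623505), (0.015399484895169735, 0.11940700560808182), 11.975164413452148)
  bar axis deg 102.35220837332608 [ 0.6101 -0.0941  0.1123]
 rack n 961 z [0.0086 0.0142 0.0184] ((0.6343424320220947, -0.08780777454376221), (0.1299193948507309, 0.15993113815784454), 12.238349914550781)
 black n 346 ((0.6083865761756897, -0.09329377114772797), (0.11932802945375443, 0.11909127980470657), 11.566265106201172) 0.005539378364951322
 white 932 [ 0.6022 -0.0927  0.0191]
 mug [ 0.5742 -0.3807  0.0889] [ 0.615 -0.339  0.099] [ 0.534 -0.432  0.08 ]
smallrackL [0.466 0.134 0.01 ]
smallrackR [0.473 0.05  0.005]
orange1 [0.702 0.125 0.005]
orange2 [ 0.831 -0.194  0.009]
```

View pics/crop1.png

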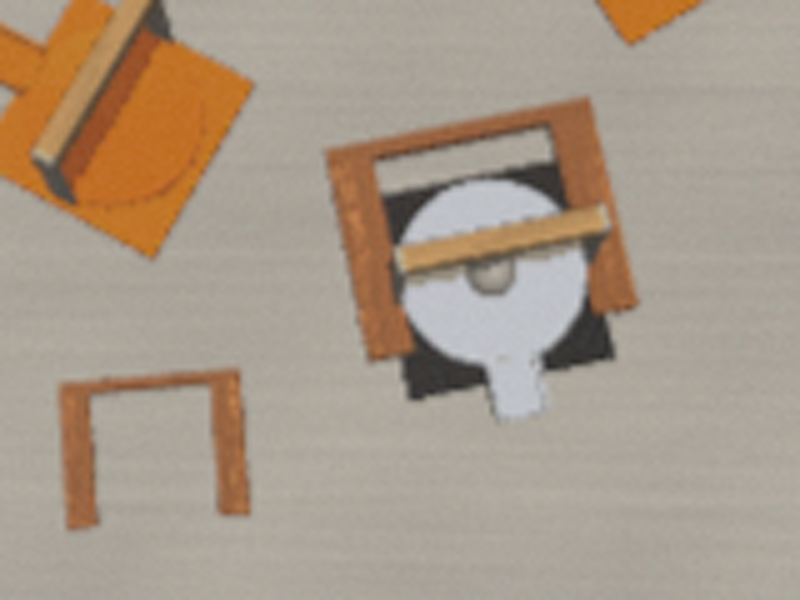

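Crop check: the dish is white, with its ball in it and its lip toward the robot at crop (518,395). Its rack is the larger brown one; the smaller, at crop (155,450), is the decoy. Both views agree: bar middle ≈ (0.6095, -0.092), top z 0.112, yaw ≈ 12.2°. The mug is on the -y side, so the quarter turn is +90° in yaw.

```bash
cat >> h.py <<'E'
from scipy.spatial.transform import Rotation as R
def tool():
    s=readout.get_state(); return s,np.array(s["position"]),R.from_quat(np.array(s["orientation"])[[1,2,3,0]])
def down(yaw): # tool x down, tool y at world yaw (deg)
    a=np.radians(yaw); x=np.array([0,0,-1.]); y=np.array([np.cos(a),np.sin(a),0]); return R.from_matrix(np.stack([x,y,np.cross(x,y)],1))
def rel(p,r,to,ro): return (r.inv().apply(np.array(to)-p)*100).round(2),(r.inv()*ro).as_rotvec().round(4)
E
python3 - <<'E'
from h import *
s,p,r=tool(); print(r.as_matrix().round(4),"yaw y",np.degrees(np.arctan2(*r.as_matrix()[[1,0],1])))
for y in(12.2,192.2): print(y,rel(p,r,[.6095,-.0915,.22],down(y)))
E
```

```text
[[-3.000e-04  2.714e-01  9.625e-01]
 [-1.000e-03  9.625e-01 -2.714e-01]
 [-1.000e+00 -1.000e-03 -0.000e+00]] yaw y 74.25452971597973
12.2 (array([ -0.14, -59.75,  61.15]), array([1.0831e+00, 5.0000e-04, 9.0000e-04]))
192.2 (array([ -0.14, -59.75,  61.15]), array([-2.0585e+00, -1.1000e-03,  6.0000e-04]))
```

>>> carry_out(
  commands=[
    [[0,-2.5,2.5],[0.045,0,0]],
    [[0,-5,5.1],[0.09,0,0]],
    [[0,-7.5,7.6],[0.135,0,0]],
    [[0,-10,10.2],[0.18,0,0]],
    [[0,-12.5,12.7],[0.225,0,0]],
    [[0,-15,15.3],[0.27,0,0]],
    [[0,-17.5,17.8],[0.315,0,0]],
    [[0,-20,20.4],[0.36,0,0]],
    [[0,-22.4,22.9],[0.405,0,0]],
    [[0,-24.9,25.5],[0.45,0,0]],
    [[0,-27.4,28],[0.495,0,0]],
    [[0,-29.9,30.6],[0.54,0,0]],
  ],
)

```text
clock: 1.3
position: [0.3969, 0.2775, 0.2185]
orientation: [0.649, 0.281, 0.649, -0.281]
force: [0.6, 1.2, 0.4]
width: 0.093
```

Run:
```python
from h import *
s,p,r=tool(); print(s["clock"],p,np.round(s["dq"],3),s["force"]); print(rel(p,r,[.6095,-.0915,.22],down(12.2)))
```

```text
1.3 [0.39688393 0.27749401 0.21850043] [-0.743 -0.094  0.073 -0.003  0.018 -0.292] [0.61946591 1.24097613 0.3554228 ]
(array([-0.15, -9.77, 41.45]), array([5.414e-01, 0.000e+00, 1.000e-04]))
```

>>> carry_out(
  commands=[
    [[0,-0.8,3.5],[0.045,0,0]],
    [[0,-1.6,6.9],[0.09,0,0]],
    [[0,-2.4,10.4],[0.135,0,0]],
    [[0,-3.3,13.8],[0.18,0,0]],
    [[0,-4.1,17.3],[0.225,0,0]],
    [[0,-4.9,20.7],[0.27,0,0]],
    [[0,-5.7,24.2],[0.315,0,0]],
    [[0,-6.5,27.6],[0.36,0,0]],
    [[0,-7.3,31.1],[0.405,0,0]],
    [[0,-8.2,34.5],[0.45,0,0]],
    [[0,-9,38.5],[0.495,0,0]],
    [[-0.1,-9.8,41.4],[0.541,0,0]],
  ],
  hand=60,
)

```text
clock: 2.5
position: [0.6099, -0.0915, 0.2189]
orientation: [0.55, 0.444, 0.55, -0.444]
force: [-0.8, 1.4, -0.5]
width: 0.0558
```

>>> carry_out(
  commands=[
    [[0,0,0],[0,0,0]],
    [[0,0,0],[0,0,0]],
    [[0,0,0],[0,0,0]],
  ],
)

```text
clock: 2.8
position: [0.6089, -0.0889, 0.2195]
orientation: [0.551, 0.443, 0.551, -0.443]
force: [0.3, -0.2, -1.4]
width: 0.0555
```

Run:
```python
from h import *
s,p,r=tool(); print(s["clock"],p,np.round(s["dq"],3),s["width"],s["force"]); print(rel(p,r,[.6095,-.0915,.083],down(12.2)))
im,d=viewer.snapshot("wrist"); c=viewer.get_calibration("wrist"); np.savez("pics/w1.npz",im=im,d=d,p=p,q=r.as_quat())
print({k:np.round(v,3).tolist() for k,v in c.items()})
f=210/np.tan(np.radians(c["vfov"])/2); v,u=np.mgrid[:420,:560]; x=u-c["cx"]; y=v-c["cy"]; rr=np.hypot(x,y)+1e-9; th=rr/f
k=np.tan(th)/rr; P=np.stack([x*k*d,y*k*d,d],-1); T=np.array(c["tool_from_camera"])
W=r.apply((P.reshape(-1,3)@T[:3,:3].T+T[:3,3]))+p; W=W.reshape(420,560,3); W[d<=0]=np.nan
g=(W[...,2]>.108)&(W[...,2]<.118)&(np.hypot(W[...,0]-.61,W[...,1]+.092)<.075)
B=W[g]; print(g.sum(),B.mean(0),rect(B[:,:2]),np.percentile(B[:,2],[5,50,95]))
vv,uu=np.nonzero(g); print("pix",uu.min(),uu.max(),vv.min(),vv.max())
cv2.imwrite("pics/w1.png",im[:,:,::-1])
```

```text
2.8 [ 0.60894185 -0.08894709  0.21949474] [ 0.008 -0.007  0.001 -0.002  0.001  0.   ] 0.05549152359469182 [ 0.32382701 -0.20559615 -1.36894301]
(array([13.65,  0.  ,  0.27]), array([ 0.0029, -0.0003,  0.0002]))
{'vfov': 65.706, 'cx': 286.828, 'cy': 208.21, 'tool_from_camera': [[0.0, -0.255, 0.967, -0.165], [1.0, 0.0, 0.0, -0.001], [-0.0, 0.967, 0.255, -0.071], [0.0, 0.0, 0.0, 1.0]]}
1961 [ 0.60609303 -0.08986668  0.11049258] ((0.6067070364952087, -0.09253832697868347), (0.013749448582530022, 0.11340747028589249), 12.19616413116455) [0.10928125 0.11053273 0.11164345]
pix 277 293 145 269
```

View pics/w1.png

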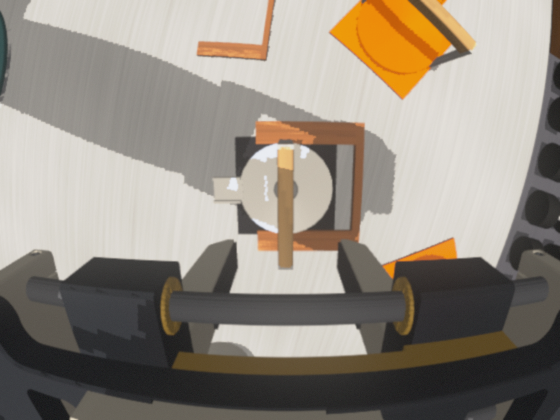

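The wrist view shows the bar at (285,207), between the fingertips at (225,250) and (348,250), with the ball in the middle at (285,190). The wrist estimate is about 2.8 mm nearer the robot than the fixed cameras. I'll descend partway and re-measure against the fingers themselves.

>>> carry_out(
  commands=[
    [[1,0,0.1],[0.003,0,0]],
    [[2.5,-0.1,0.2],[0.003,0,0]],
    [[4,-0.1,0.3],[0.003,0,0]],
    [[5.5,-0.15,0.3],[0.003,0,0]],
    [[7,-0.15,0.3],[0.003,0,0]],
    [[8,-0.15,0.3],[0.003,0,0]],
    [[8,-0.15,0.3],[0.003,0,0]],
    [[8,-0.15,0.3],[0.003,0,0]],
    [[8,-0.15,0.3],[0.003,0,0]],
  ],
)

```text
clock: 3.75
position: [0.6088, -0.0929, 0.1405]
orientation: [0.55, 0.444, 0.55, -0.444]
force: [-0.7, -0.3, 0.7]
width: 0.056
```

```bash
cat >> h.py <<'E'
def wcloud(im,d):
    c=viewer.get_calibration("wrist"); f=210/np.tan(np.radians(c["vfov"])/2); v,u=np.mgrid[:420,:560]; x=u-c["cx"]; y=v-c["cy"]; rr=np.hypot(x,y)+1e-9
    k=np.tan(rr/f)/rr; P=np.stack([x*k*d,y*k*d,d],-1); T=np.array(c["tool_from_camera"])
    Q=P@T[:3,:3].T+T[:3,3]; Q[d<=0]=np.nan; return Q
E
python3 - <<'E'
from h import *
s,p,r=tool(); print(s["clock"],p,np.round(s["dq"],3),s["width"]); print(rel(p,r,[.608,-.092,.083],down(12.2)), r.as_matrix().round(4)[:,0])
im,d=viewer.snapshot("wrist"); Q=wcloud(im,d); W=r.apply(Q.reshape(-1,3)).reshape(Q.shape)+p
for row in (150,170,190,210):
    g=(np.abs(W[row,:,2]-.111)<.006); u=np.nonzero(g)[0]; 
    if len(u): print(row,u.min(),u.max(),"tool y",Q[row,u.min(),1].round(4),Q[row,u.max(),1].round(4))
g=(np.abs(W[...,2]-.111)<.006)&(np.abs(Q[...,1])<.02); print("bar rect tool yz",rect(Q[g][:,1:]), Q[g][:,0].mean())
# finger tips: tool x in -.03..+.002, z within pads
g=(Q[...,0]>-.012)&(Q[...,0]<.008)&(np.abs(Q[...,2])<.02)&(np.abs(Q[...,1])>.02)&(np.abs(Q[...,1])<.06)
F=Q[g]; print("fingers n",g.sum())
for sgn in(-1,1):
    K=F[F[:,1]*sgn>0]; print(sgn,len(K),np.percentile(K[:,1],[2,10,50,90,98]).round(4),K.mean(0).round(4))
cr=cv2.resize(im[100:300,180:400],None,fx=3,fy=3); cv2.imwrite("pics/w2.png",cr[:,:,::-1])
E
```

```text
3.75 [ 0.60879582 -0.09289528  0.14049072] [ 0.    -0.003 -0.001 -0.    -0.002 -0.001] 0.05597303237456114
(array([ 5.75, -0.06, -0.11]), array([-0.0009,  0.0004, -0.001 ])) [ 1.1e-03 -2.0e-04 -1.0e+00]
150 274 296 tool y -0.0088 0.0044
170 274 296 tool y -0.0089 0.0045
190 274 296 tool y -0.009 0.0046
210 275 296 tool y -0.0084 0.0047
bar rect tool yz ((-0.002122662030160427, -0.008753880858421326), (0.09948479384183884, 0.013965662568807602), 89.50125122070312) 0.030005935546163626
fingers n 624
-1 318 [-0.0417 -0.0389 -0.0308 -0.029  -0.0288] [-0.0059 -0.0326 -0.0063]
1 306 [0.0265 0.0267 0.0291 0.0368 0.0395] [-0.0061  0.0305 -0.0063]
```

View pics/w2.png

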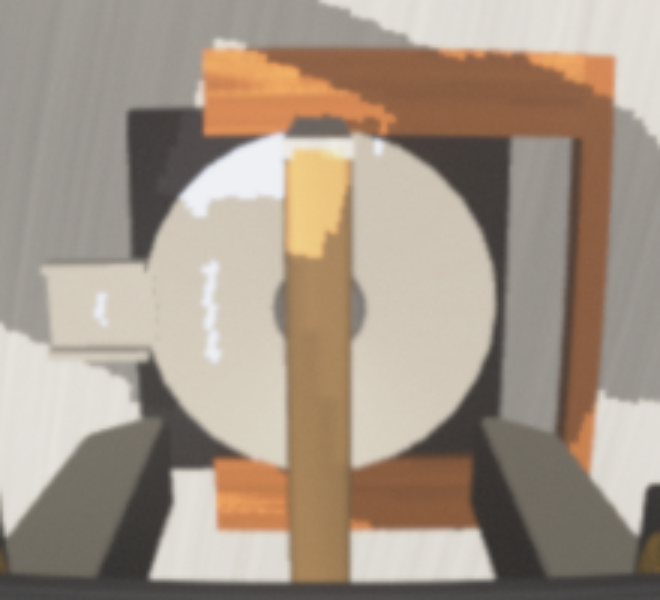

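Relative to the fingers' own centre, the bar is 1.0 mm toward tool -y and about 1.2 mm toward tool -z. I'll correct for both during the descent.

>>> carry_out(
  commands=[
    [[0.5,0,-0.1],[0,0,0]],
    [[1.5,-0.1,-0.1],[0,0,0]],
    [[2.5,-0.1,-0.1],[0,0,0]],
    [[3.5,-0.1,-0.1],[0,0,0]],
    [[4.5,-0.1,-0.1],[0,0,0]],
    [[5.3,-0.1,-0.1],[0,0,0]],
    [[5.75,-0.1,-0.1],[0,0,0]],
    [[5.75,-0.1,-0.1],[0,0,0]],
    [[5.75,-0.1,-0.1],[0,0,0]],
    [[5.75,-0.1,-0.1],[0,0,0]],
  ],
)

```text
clock: 4.8
position: [0.6075, -0.0921, 0.0827]
orientation: [0.55, 0.444, 0.55, -0.444]
force: [0.6, 1.1, 0.1]
width: 0.0559
```

>>> carry_out(
  commands=[
    [[0,0,0],[0,0,0]],
    [[0,0,0],[0,0,0]],
    [[0,0,0],[0,0,0]],
    [[0,0,0],[0,0,0]],
    [[0,0,0],[0,0,0]],
  ],
  hand=20,
)

```text
clock: 5.3
position: [0.6072, -0.0921, 0.0822]
orientation: [0.55, 0.444, 0.55, -0.444]
force: [-0.1, 0.1, 0.1]
width: 0.0212
```

Run:
```python
from h import *
s,p,r=tool(); print(s["clock"],p,s["width"],s["force"]); print(r.as_matrix().round(4)[:,0],np.degrees(np.arctan2(*r.as_matrix()[[1,0],1])))
im,d=viewer.snapshot("wrist"); Q=wcloud(im,d); W=r.apply(Q.reshape(-1,3)).reshape(Q.shape)+p
g=(np.abs(W[...,2]-.111)<.004)&(np.abs(Q[...,1])<.02)&(Q[...,2]<-.015); print("bar yz",rect(Q[g][:,1:]),W[g][:,2].mean())
```

```text
5.3 [ 0.60724613 -0.09209377  0.08216744] 0.021244068697484582 [-0.07947021  0.07560725  0.13929272]
[ 0. -0. -1.] 12.14564856973947
bar yz ((-0.0006150640547275543, -0.036078885197639465), (0.0421287827193737, 0.014101632870733738), 89.71483612060547) 0.11049263273622816
```

>>> carry_out(
  commands=[
    [[0,0,0],[0,0,0]],
    [[0,0,0],[0,0,0]],
    [[0,0,0],[0,0,0]],
    [[0,0,0],[0,0,0]],
    [[0,0,0],[0,0,0]],
    [[0,0,0],[0,0,0]],
    [[0,0,0],[0,0,0]],
    [[0,0,0],[0,0,0]],
    [[0,0,0],[0,0,0]],
    [[0,0,0],[0,0,0]],
  ],
  hand=5,
)

```text
clock: 6.35
position: [0.6072, -0.0921, 0.0821]
orientation: [0.55, 0.444, 0.55, -0.444]
force: [-0.1, 0.2, -2.8]
width: 0.0139
```

```bash
cat >> h.py <<'E'
def ball(name,save=None):
    "ball / dish seen by the wrist camera"
    s,p,r=tool(); im,d=viewer.snapshot("wrist"); np.savez("pics/%s.npz"%name,im=im,d=d,p=p,q=r.as_quat())
    Q=wcloud(im,d); W=r.apply(Q.reshape(-1,3)).reshape(Q.shape)+p
    print(round(s["clock"],2),p.round(4),"w",round(s["width"],4),"F",np.round(s["force"],1),"M",np.round(s["ft_torque"],2),"down",r.as_matrix()[:,0].round(4),"yaw",np.degrees(np.arctan2(*r.as_matrix()[[1,0],1])).round(2))
    if save: cv2.imwrite("pics/%s.png"%name,cv2.resize(im[80:300,160:420],None,fx=2.5,fy=2.5)[:,:,::-1])
    return im,Q,W
E
python3 - <<'E'
from h import *
im,Q,W=ball("w3",1)
E
```

```text
6.35 [ 0.6072 -0.0921  0.0821] w 0.0139 F [-0.1  0.2 -2.8] M [0.   0.03 0.05] down [-3.e-04 -0.e+00 -1.e+00] yaw 12.15
```

View pics/w3.png

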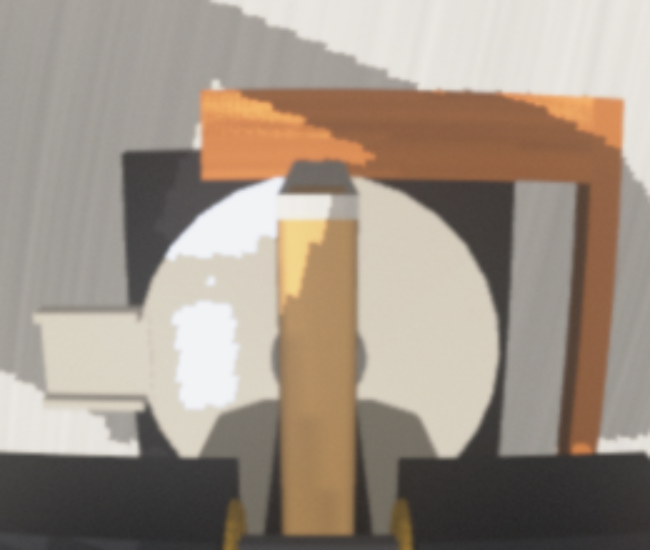

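The bar is gripped (opening 13.9 mm). In the crop the ball is centred under the bar at (318,358) and the plate is square in the rack. I'll start the slide with a gentle ramp and watch the force.

>>> carry_out(
  commands=[
    [[0,-0.01,0],[0,0,0]],
    [[0,-0.05,0],[0,0,0]],
    [[0,-0.11,0],[0,0,0]],
    [[0,-0.2,0],[0,0,0]],
    [[0,-0.31,0],[0,0,0]],
    [[0,-0.45,0],[0,0,0]],
    [[0,-0.61,0],[0,0,0]],
    [[0,-0.8,0],[0,0,0]],
    [[0,-1.01,0],[0,0,0]],
    [[0,-1.25,0],[0,0,0]],
    [[0,-1.51,0],[0,0,0]],
    [[0,-1.8,0],[0,0,0]],
  ],
)

```text
clock: 7.6
position: [0.5894, -0.0959, 0.0822]
orientation: [0.55, 0.444, 0.55, -0.444]
force: [0.4, -0.3, -4.3]
width: 0.0137
```

>>> carry_out(
  commands=[
    [[0,-0.3,0],[0,0,0]],
    [[0,-0.6,0],[0,0,0]],
    [[0,-0.9,0],[0,0,0]],
    [[0,-1.2,0],[0,0,0]],
    [[0,-1.5,0],[0,0,0]],
    [[0,-1.8,0],[0,0,0]],
  ],
)

```text
clock: 8.2
position: [0.5718, -0.0997, 0.0822]
orientation: [0.55, 0.444, 0.55, -0.444]
force: [-0.1, -0.4, -3.5]
width: 0.0138
```

Run:
```python
from h import *
s,p,r=tool(); print(s["clock"],p,s["force"],s["ft_torque"],r.as_matrix()[:,0].round(4)); d=p-np.array([.6072,-.0921,.0821]); print("along",d@[.9776,.2104,0],"lat",d@[-.2104,.9776,0])
```

```text
8.2 [ 0.57178958 -0.09969671  0.08215644] [-0.14315123 -0.38069575 -3.4835099 ] [-0.03845854  0.07625647 -0.00489626] [-0. -0. -1.]
along -0.03621557235761449 lat 2.381072552925037e-05
```

>>> carry_out(
  commands=[
    [[0,-0.3,0],[0,0,0]],
    [[0,-0.6,0],[0,0,0]],
    [[0,-0.9,0],[0,0,0]],
    [[0,-1.2,0],[0,0,0]],
    [[0,-1.5,0],[0,0,0]],
    [[0,-1.8,0],[0,0,0]],
    [[0,-2.1,0],[0,0,0]],
    [[0,-2.4,0],[0,0,0]],
    [[0,-2.7,0],[0,0,0]],
    [[0,-3.0,0],[0,0,0]],
    [[0,-3.3,0],[0,0,0]],
    [[0,-3.6,0],[0,0,0]],
  ],
)

```text
clock: 9.4
position: [0.5366, -0.1073, 0.0821]
orientation: [0.55, 0.444, 0.55, -0.444]
force: [0.8, 0.5, -4.6]
width: 0.0138
```

>>> carry_out(
  commands=[
    [[0,-0.3,0],[0,0,0]],
    [[0,-0.6,0],[0,0,0]],
    [[0,-0.9,0],[0,0,0]],
    [[0,-1.2,0],[0,0,0]],
    [[0,-1.5,0],[0,0,0]],
    [[0,-1.8,0],[0,0,0]],
    [[0,-2.1,0],[0,0,0]],
    [[0,-2.4,0],[0,0,0]],
    [[0,-2.7,0],[0,0,0]],
    [[0,-3.0,0],[0,0,0]],
    [[0,-3.3,0],[0,0,0]],
    [[0,-3.6,0],[0,0,0]],
  ],
)

```text
clock: 10.6
position: [0.5014, -0.1149, 0.0822]
orientation: [0.55, 0.444, 0.55, -0.444]
force: [-0.8, 0.2, -5.2]
width: 0.0138
```

>>> carry_out(
  commands=[
    [[0,-0.3,0],[0,0,0]],
    [[0,-0.6,0],[0,0,0]],
    [[0,-0.9,0],[0,0,0]],
    [[0,-1.2,0],[0,0,0]],
    [[0,-1.5,0],[0,0,0]],
    [[0,-1.8,0],[0,0,0]],
  ],
)

```text
clock: 11.2
position: [0.4838, -0.1186, 0.0822]
orientation: [0.55, 0.444, 0.55, -0.444]
force: [0.9, 0.1, -5.0]
width: 0.0138
```

>>> carry_out(
  commands=[
    [[0,-0.29,0],[0,0,0]],
    [[0,-0.55,0],[0,0,0]],
    [[0,-0.79,0],[0,0,0]],
    [[0,-1.0,0],[0,0,0]],
    [[0,-1.19,0],[0,0,0]],
    [[0,-1.35,0],[0,0,0]],
    [[0,-1.49,0],[0,0,0]],
    [[0,-1.6,0],[0,0,0]],
    [[0,-1.69,0],[0,0,0]],
    [[0,-1.75,0],[0,0,0]],
    [[0,-1.79,0],[0,0,0]],
    [[0,-1.8,0],[0,0,0]],
  ],
)

```text
clock: 12.4
position: [0.4665, -0.1224, 0.0822]
orientation: [0.55, 0.444, 0.55, -0.444]
force: [-0.5, 0.1, -3.4]
width: 0.0135
```

>>> carry_out(
  commands=[
    [[0,0,0],[0,0,0]],
    [[0,0,0],[0,0,0]],
    [[0,0,0],[0,0,0]],
    [[0,0,0],[0,0,0]],
    [[0,0,0],[0,0,0]],
    [[0,0,0],[0,0,0]],
    [[0,0,0],[0,0,0]],
    [[0,0,0],[0,0,0]],
  ],
)

```text
clock: 13.2
position: [0.4665, -0.1224, 0.0822]
orientation: [0.55, 0.444, 0.55, -0.444]
force: [-0.2, 0.2, -3.5]
width: 0.0138
```

Run:
```python
from h import *
im,Q,W=ball("w4",1)
im,d=viewer.snapshot("top"); X=cloud("top",im,d)
```

```text
13.2 [ 0.4665 -0.1224  0.0822] w 0.0138 F [-0.2  0.2 -3.5] M [-0.09 -0.01 -0.02] down [-0. -0. -1.] yaw 12.15
```

View pics/w4.png

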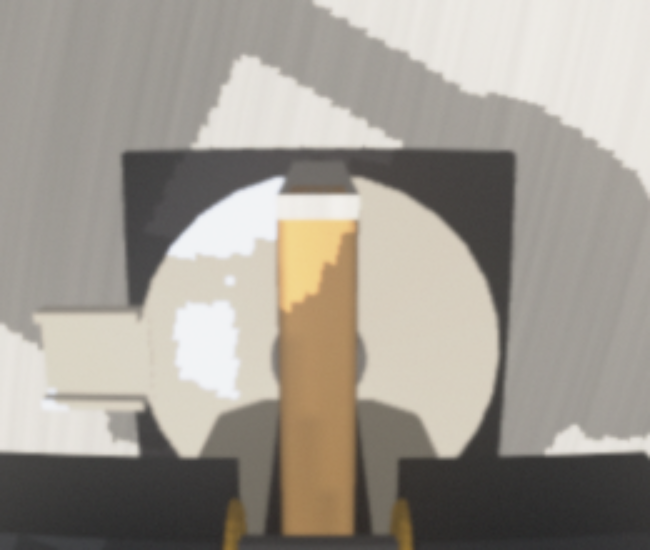

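The plate is well clear of the rack and the ball is still centred at (318,358). Now the straight lift.

>>> carry_out(
  commands=[
    [[-0.02,0,0],[0,0,0]],
    [[-0.07,0,0],[0,0,0]],
    [[-0.15,0,0],[0,0,0]],
    [[-0.27,0,0],[0,0,0]],
    [[-0.42,0,0],[0,0,0]],
    [[-0.6,0,0],[0,0,0]],
    [[-0.82,0,0],[0,0,0]],
    [[-1.07,0,0],[0,0,0]],
    [[-1.35,0,0],[0,0,0]],
    [[-1.67,0,0],[0,0,0]],
    [[-2.02,0,0],[0,0,0]],
    [[-2.4,0,0],[0,0,0]],
  ],
)

```text
clock: 14.5
position: [0.4665, -0.1224, 0.1065]
orientation: [0.55, 0.444, 0.55, -0.444]
force: [0.0, -0.7, -3.8]
width: 0.0136
```

>>> carry_out(
  commands=[
    [[-0.4,0,0],[0,0,0]],
    [[-0.8,0,0],[0,0,0]],
    [[-1.2,0,0],[0,0,0]],
    [[-1.6,0,0],[0,0,0]],
    [[-2.0,0,0],[0,0,0]],
    [[-2.4,0,0],[0,0,0]],
    [[-2.8,0,0],[0,0,0]],
    [[-3.2,0,0],[0,0,0]],
    [[-3.6,0,0],[0,0,0]],
    [[-4.0,0,0],[0,0,0]],
    [[-4.4,0,0],[0,0,0]],
    [[-4.8,0,0],[0,0,0]],
  ],
)

```text
clock: 15.7
position: [0.4665, -0.1224, 0.1545]
orientation: [0.55, 0.444, 0.55, -0.444]
force: [-0.6, -0.3, -3.9]
width: 0.0136
```

>>> carry_out(
  commands=[
    [[-0.4,0,0],[0,0,0]],
    [[-0.8,0,0],[0,0,0]],
  ],
)

```text
clock: 15.9
position: [0.4665, -0.1224, 0.1625]
orientation: [0.55, 0.444, 0.55, -0.444]
force: [0.3, 1.3, -4.2]
width: 0.0136
```

>>> carry_out(
  commands=[
    [[-0.38,0,0],[0,0,0]],
    [[-0.73,0,0],[0,0,0]],
    [[-1.05,0,0],[0,0,0]],
    [[-1.33,0,0],[0,0,0]],
    [[-1.58,0,0],[0,0,0]],
    [[-1.8,0,0],[0,0,0]],
    [[-1.98,0,0],[0,0,0]],
    [[-2.13,0,0],[0,0,0]],
    [[-2.25,0,0],[0,0,0]],
    [[-2.33,0,0],[0,0,0]],
    [[-2.38,0,0],[0,0,0]],
    [[-2.4,0,0],[0,0,0]],
  ],
)

```text
clock: 17.1
position: [0.4665, -0.1224, 0.1862]
orientation: [0.55, 0.444, 0.55, -0.444]
force: [0.3, 0.4, -4.1]
width: 0.0139
```

>>> carry_out(
  commands=[
    [[0,0,0],[0,0,0]],
    [[0,0,0],[0,0,0]],
    [[0,0,0],[0,0,0]],
    [[0,0,0],[0,0,0]],
    [[0,0,0],[0,0,0]],
    [[0,0,0],[0,0,0]],
  ],
)

```text
clock: 17.7
position: [0.4665, -0.1224, 0.1861]
orientation: [0.55, 0.444, 0.55, -0.444]
force: [0.4, 0.6, -3.8]
width: 0.014
```

Run:
```python
from h import *
im,Q,W=ball("w5",1)
# ball pixels vs earlier
a=np.load("pics/w4.npz")["im"].astype(int); print("diff in dish region", np.abs(a-im)[150:260,210:362].mean())
g=(np.abs(Q[...,1])<.07)&(Q[...,0]>.055)&(Q[...,0]<.085)&(im.max(-1)<90); P=Q[g]
A=np.c_[P[:,1:],np.ones(len(P))]; print("plate plane (tool x = a y + b z + c)",np.linalg.lstsq(A,P[:,0],rcond=None)[0],len(P))
```

```text
17.7 [ 0.4665 -0.1224  0.1861] w 0.014 F [ 0.4  0.6 -3.8] M [-0.07  0.02  0.06] down [-0. -0. -1.] yaw 12.15
diff in dish region 4.39677033492823
plate plane (tool x = a y + b z + c) [-0.00242468  0.00040729  0.07833731] 4085
```

View pics/w5.png

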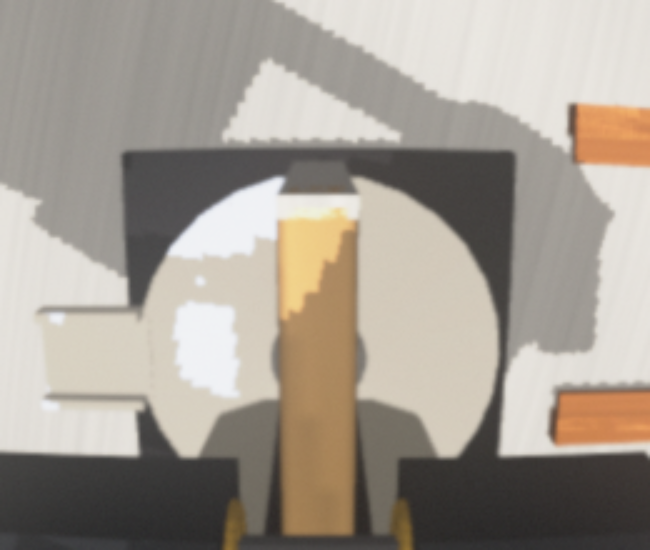

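The plate is level (slope under 0.0025), the ball is centred, and the underside is about 10.4 cm up. Now a slow quarter turn of +90° in world yaw, which is a negative turn about tool x.

>>> carry_out(
  commands=[
    [[0,0,0],[-0.001,0,0]],
    [[0,0,0],[-0.005,0,0]],
    [[0,0,0],[-0.011,0,0]],
    [[0,0,0],[-0.02,0,0]],
    [[0,0,0],[-0.031,0,0]],
    [[0,0,0],[-0.045,0,0]],
    [[0,0,0],[-0.061,0,0]],
    [[0,0,0],[-0.08,0,0]],
    [[0,0,0],[-0.101,0,0]],
    [[0,0,0],[-0.125,0,0]],
    [[0,0,0],[-0.151,0,0]],
    [[0,0,0],[-0.18,0,0]],
  ],
)

```text
clock: 18.95
position: [0.4665, -0.1224, 0.1862]
orientation: [0.588, 0.392, 0.588, -0.392]
force: [-0.1, -0.4, -4.5]
width: 0.0139
```

>>> carry_out(
  commands=[
    [[0,0,0],[-0.03,0,0]],
    [[0,0,0],[-0.06,0,0]],
    [[0,0,0],[-0.09,0,0]],
    [[0,0,0],[-0.12,0,0]],
    [[0,0,0],[-0.15,0,0]],
    [[0,0,0],[-0.18,0,0]],
    [[0,0,0],[-0.21,0,0]],
    [[0,0,0],[-0.24,0,0]],
    [[0,0,0],[-0.27,0,0]],
    [[0,0,0],[-0.3,0,0]],
    [[0,0,0],[-0.33,0,0]],
    [[0,0,0],[-0.36,0,0]],
  ],
)

```text
clock: 20.15
position: [0.4665, -0.1224, 0.1861]
orientation: [0.649, 0.281, 0.649, -0.281]
force: [0.6, -0.4, -4.1]
width: 0.0138
```

>>> carry_out(
  commands=[
    [[0,0,0],[-0.03,0,0]],
    [[0,0,0],[-0.06,0,0]],
    [[0,0,0],[-0.09,0,0]],
    [[0,0,0],[-0.12,0,0]],
    [[0,0,0],[-0.15,0,0]],
    [[0,0,0],[-0.18,0,0]],
    [[0,0,0],[-0.21,0,0]],
    [[0,0,0],[-0.24,0,0]],
    [[0,0,0],[-0.27,0,0]],
    [[0,0,0],[-0.3,0,0]],
    [[0,0,0],[-0.33,0,0]],
    [[0,0,0],[-0.36,0,0]],
  ],
)

```text
clock: 21.35
position: [0.4665, -0.1224, 0.1861]
orientation: [0.689, 0.16, 0.689, -0.16]
force: [0.4, -1.1, -4.6]
width: 0.0138
```

Run:
```python
from h import *
s,p,r=tool(); print(s["clock"],p,s["force"],np.round(s["joint_pos"],3),s["width"]); print(rel(p,r,[.4665,-.1224,.186],down(102.2)))
```

```text
21.35 [ 0.46646557 -0.12236546  0.18614774] [ 0.37218693 -1.08803241 -4.63024477] [-0.309 -0.305  1.885 -0.     1.561 -1.424] 0.013753350068145813
(array([ 0.01, -0.  ,  0.  ]), array([-0.6692, -0.    , -0.    ]))
```

>>> carry_out(
  commands=[
    [[0,0,0],[-0.03,0,0]],
    [[0,0,0],[-0.06,0,0]],
    [[0,0,0],[-0.09,0,0]],
    [[0,0,0],[-0.12,0,0]],
    [[0,0,0],[-0.15,0,0]],
    [[0,0,0],[-0.18,0,0]],
    [[0,0,0],[-0.21,0,0]],
    [[0,0,0],[-0.24,0,0]],
    [[0,0,0],[-0.27,0,0]],
    [[0,0,0],[-0.3,0,0]],
    [[0,0,0],[-0.33,0,0]],
    [[0,0,0],[-0.36,0,0]],
  ],
)

```text
clock: 22.55
position: [0.4665, -0.1224, 0.1862]
orientation: [0.706, 0.034, 0.706, -0.034]
force: [-0.2, 0.2, -3.3]
width: 0.0136
```

>>> carry_out(
  commands=[
    [[0,0,0],[-0.03,0,0]],
    [[0,0,0],[-0.06,0,0]],
    [[0,0,0],[-0.09,0,0]],
    [[0,0,0],[-0.12,0,0]],
  ],
)

```text
clock: 22.95
position: [0.4665, -0.1224, 0.1861]
orientation: [0.707, -0.008, 0.707, 0.008]
force: [-0.2, 0.1, -4.0]
width: 0.0141
```

>>> carry_out(
  commands=[
    [[0,0,0],[-0.03,0,0]],
    [[0,0,0],[-0.058,0,0]],
    [[0,0,0],[-0.083,0,0]],
    [[0,0,0],[-0.106,0,0]],
    [[0,0,0],[-0.126,0,0]],
    [[0,0,0],[-0.143,0,0]],
    [[0,0,0],[-0.158,0,0]],
    [[0,0,0],[-0.17,0,0]],
    [[0,0,0],[-0.179,0,0]],
    [[0,0,0],[-0.186,0,0]],
    [[0,0,0],[-0.189,0,0]],
    [[0,0,0],[-0.191,0,0]],
  ],
)

```text
clock: 24.15
position: [0.4665, -0.1224, 0.1861]
orientation: [0.703, -0.075, 0.703, 0.075]
force: [-0.2, -0.2, -3.7]
width: 0.0137
```

>>> carry_out(
  commands=[
    [[0,0,0],[0,0,0]],
    [[0,0,0],[0,0,0]],
    [[0,0,0],[0,0,0]],
    [[0,0,0],[0,0,0]],
    [[0,0,0],[0,0,0]],
    [[0,0,0],[0,0,0]],
    [[0,0,0],[0,0,0]],
    [[0,0,0],[0,0,0]],
    [[0,0,0],[0,0,0]],
    [[0,0,0],[0,0,0]],
  ],
)

```text
clock: 25.15
position: [0.4665, -0.1224, 0.1862]
orientation: [0.703, -0.075, 0.703, 0.075]
force: [0.6, 1.1, -3.5]
width: 0.0138
```

Run:
```python
from h import *
im,Q,W=ball("w6",1)
g=(np.abs(Q[...,1])<.07)&(Q[...,0]>.055)&(Q[...,0]<.085)&(im.max(-1)<90); P=Q[g]
A=np.c_[P[:,1:],np.ones(len(P))]; print("plane",np.linalg.lstsq(A,P[:,0],rcond=None)[0],len(P))
i2,d=viewer.snapshot("scene"); cv2.imwrite("pics/s6.png",i2[:,:,::-1]); X=cloud("scene",i2,d)
# bar axis yaw from the scene view
t,d=viewer.snapshot("top"); T=cloud("top",t,d)
for n,Y in(("scene",X),("top",T)):
    hsv=cv2.cvtColor(i2 if n=="scene" else t,cv2.COLOR_RGB2HSV)
    near=np.hypot(Y[...,0]-.4665,Y[...,1]+.1224)<.11
    B=Y[near&(np.abs(Y[...,2]-.115)<.012)]; print(n,"plate/dish n",len(B),B.mean(0).round(4) if len(B) else "", B[:,2].min().round(3) if len(B) else "")
    D=Y[(np.hypot(Y[...,0]-.635,Y[...,1]+.087)<.12)&(Y[...,2]>.006)&(Y[...,2]<.03)&(hsv[...,0]<14)&(hsv[...,1]>110)&(hsv[...,1]<215)]; print(" rack",len(D),rect(D[:,:2]))
    M=Y[(np.hypot(Y[...,0]-.574,Y[...,1]+.38)<.08)&(Y[...,2]>.08)]; print(" mug",M.mean(0).round(4))
```

```text
25.15 [ 0.4665 -0.1224  0.1862] w 0.0138 F [ 0.6  1.1 -3.5] M [ 0.02 -0.03 -0.  ] down [ 0. -0. -1.] yaw 102.16
plane [-0.00250139  0.00024819  0.07827123] 4007
scene plate/dish n 1507 [ 0.4801 -0.1371  0.1162] 0.103
 rack 1036 ((0.6369009613990784, -0.08714516460895538), (0.12515810132026672, 0.15890921652317047), 12.684128761291504)
 mug [ 0.5748 -0.3812  0.089 ]
top plate/dish n 507 [ 0.4254 -0.1202  0.1151] 0.104
 rack 716 ((0.6360962986946106, -0.08582925796508789), (0.1229672059416771, 0.15485478937625885), 12.525992393493652)
 mug [ 0.5734 -0.3797  0.0898]
```

View pics/w6.png

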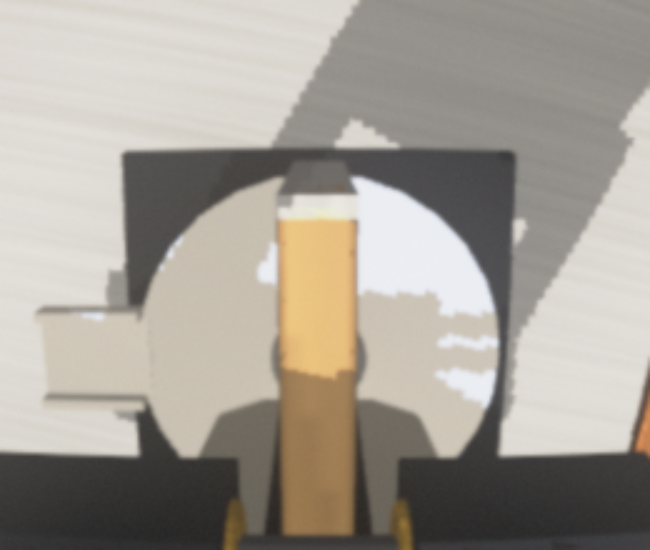

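View pics/s6.png

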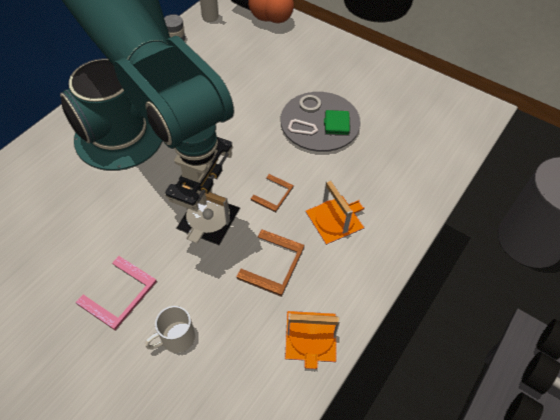

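The scene view shows the plate held in the air at (210,215). Its lip points to the mug side at (193,237), the ball is in the middle, and the rack is empty. The mug and the turntable's things look where they were. Handing in.

```bash
python3 -c "
from station import env,readout
s=readout.get_state(); print(s['clock'],abs(s['dq']).max() if hasattr(s['dq'],'max') else s['dq'])
print(env.finish_job())"
```

```text
25.3 0.002218451459048675
the job is handed in; nothing more can be done
None
```

The job is done and handed in at 25.3 s. I gripped the white dish by its bow and slid it 144 mm out of the larger brown rack. I then lifted it 104 mm straight up and turned it +90° in the air, so its lip points out to the mug (-y) side.

**Last checks:**
- **Pose:** the tool was vertical and still, at yaw 102.16°. The plate's slope relative to the tool was about 0.0025 (0.14°).
- **Ball:** it looked centred in the wrist view.
- **Height:** the underside is about 10.4 cm above the bench.
- **Force:** no wrist reading passed about 5 N, which is roughly the load's own weight.
- **Surroundings:** the rack and mug measured within about 2 mm of where they started, which is the measuring noise. The turntable's things I checked only by eye in the scene view, and they looked unmoved.

**Disagreements:**
- **Bar position:** before the grasp, the wrist camera and the fixed cameras differed by about 2.8 mm on where the bar was. I settled it by measuring the bar against the fingers themselves.
- **Rack yaw:** estimates ranged from 12.2° to 12.7°, so the lip's squareness to the rack is known to about half a degree.

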